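# Snap the flat file into its spring-clip holder

## Task

Put the flat file away in its bench holder: lay the blade over the two spring clips with the wooden handle towards the broad cork-topped rest, and press it straight down until it snaps fully home in both clips. Stop pressing once it has snapped, never lean hard on the holder, let go, and leave the other things on the bench where they are.

Things in the scene. Friction and masses are not known exactly. Their poses are not given: they have to be found in the camera images.
- file: the flat hand file, 160 mm long, 80 g: a flat grey steel blade (100 mm long, 12 mm wide, 4 mm thick) and a brown wooden handle (55 mm long, 20 mm thick). Origin midway along its length; y runs from the blade's tip to the handle, inclined 4 degrees to the blade; z out of the blade's top face. It starts lying on its handle with the blade level, its underside 6 mm above the bench
- file_tip_end (a point): point on the underside of the blade, on its centre line, 10 mm from the tip
- file_heel_end (a point): point on the underside of the blade, on its centre line, 80 mm from the tip (20 mm from the blade's handle end). Beware: a lamp hangs left of the work (world x 0.5 to 0.66, y 0.15 to 0.34 m, from 0.44 m up); come in with the arm drawn back
- holder: file holder fixed to the bench: wooden base 60 x 160 mm, 12 mm thick (y = -88 to +72 mm); on it in line two steel spring clips (centred y = -70 and 0 mm) and a cork-topped rest under the handle (y = +50 mm, 44 mm wide, 37 mm high). Origin on the bench under the clip line, z up, y from clips to rest. The stored file lies along y, blade level on both seats (10 mm play in y)
- seat_tip (a point): middle of the seat of the clip at y = -70 mm of the holder, 45 mm above the bench; file_tip_end comes here. Each clip is 14 mm long in y: a seat 12 mm wide between two sprung jaws that open to a mouth 21 mm wide at 70 mm height, pinch to a 6 mm throat at 52.5 mm, then widen below. A blade laid in the clips has its underside about 56 mm above the bench
- seat_heel (a point): middle of the seat of the other clip, at y = 0 of the holder, 45 mm up; file_heel_end comes here. Pressed down, a blade spreads the jaws (10 to 18 N for both clips together), then the resistance falls and they snap over its top edges as it meets the seats. Between the clips 56 mm are free down to the base: fingers can straddle the blade there or press on its top
- offcut: bystander: block of wood, 50 x 58 x 26 mm, origin under its centre
- cutters: bystander: flush cutters lying flat, 54 x 135 x 12 mm, origin under the centre
- grey_tin: bystander: round grey tin, 54 mm across, 19 mm high, origin under its centre
- weight: bystander: brass weight with a knob, 28 mm across, 31 mm high, origin under its centre
- dop: bystander: round wooden block with black pitch on top, 52 mm across, 36 mm high, origin under its centre

How it is judged:
On the way, in this order (a step that is already met when the one before it is completed fails the run):
1. the file is lifted clear of the bench (height (world z) of file above 0.03 m), for 0.2 s.
2. the blade is snapped home in both clips, handle towards the rest (z of file_tip_end in the frame of seat_tip below 0.0022 m and z of file_heel_end in the frame of seat_heel below 0.0022 m and distance between file_tip_end and seat_tip below 0.013 m and distance between file_heel_end and seat_heel below 0.013 m), for 0.2 s.
At the end, for the whole second after the job is handed in: the file lies still, right way up (within 0.2 rad) and released in the holder, handle over the cork rest; the underside of its blade is no more than 2.2 mm above the seat in both clips, and each of its two marked points is within 13 mm of its seat (that much play is along the file) (all of step 2 and angle between file's own z axis and vertical below 0.2 rad and linear speed of file below 0.01 m/s); the robot touches nothing.
It fails at once if the file or the robot pressed on the holder with more than 45 N (contact force between any of file, the arm, the fingers and holder above 45 N).
It fails at once if another thing on the bench was pushed more than 30 mm (distance of any of offcut, cutters, grey_tin, weight, dop from where it was at the start of the episode above 0.03 m).
It also fails if it takes over 40 s, if anything falls off the work surface, if the arm or the gripper's body presses on something with over 40 N, if the wrist force passes 120 N, or if a joint passes its speed limit or range.

## Robot

A 6-joint arm with a two-finger parallel gripper is mounted at the origin on a cart in front of the work surface, level with it; the furniture and walls round the work are solid. World frame = base frame: x ahead of the robot, y to its left, z up, the work surface at z = 0. Lengths are in m, angles in rad, forces in N, time in s.
With the tool pointing down it reaches from about 0.3 to 0.775 m from the base axis. Payload 14.6 kg.
Tool frame: the origin (TCP) lies between the finger pads; the fingertips stand manip.tip_reach ahead of it and the grasp point (between the pads) is the TCP (manip.tip_reach is the distance from the TCP to the fingertips, in m); x points along the fingers, y is the direction in which the jaws open and shut, and the axes are right-handed (so a half turn about x gives the same grasp; the last joint's range is limited). The gripper opens to 94 mm and grips with 3 to 60 N. Pads are 16 mm wide; open, the fingers measure 119 mm over their backs; the gripper's body (75 mm by 177 mm) begins 78 mm behind the grasp point.
Start: joints at [1.083, 0.3, 1.521, -0, 1.321, -0.067], TCP at [0.225, 0.502, 0.19] pointing down, gripper open.
Joint ranges: [-3.03, 3.03], [-0.79, 2.21], [0.23, 2.52], [-1.04, 4.18], [0, 3.07], [-2.55, 2.55]. Speed limits (rad/s): [2.22, 2.22, 2.57, 3.14, 3.14, 3.14].

## Interface

Orientations are given as a rotation vector (axis times angle).
In Python, from cell import manip gives the robot as it stands.
- The arm moves only by the tool jog_arm, never from a script. Its argument "moves" is a list that holds one entry, the list of rows, each a list of 7 numbers: the gripper's target within -1 to 1 (shut at 1, half-way at 0, fully open at -1), then the shift along the tool's x, y, z in cm, then the turn, a rotation vector about the tool's x, y, z in degrees. In form: [[[gripper, tx, ty, tz, ax, ay, az], ...]]. A call has exactly 5 rows; each row is the pose to reach, as a shift and turn from the pose measured when the call began, along the tool's axes at that moment; what a row does not reach only later rows make up. A row lasts 1/8 s, in which the tool goes at most 62.5 mm and 10.7 degrees, less where a joint would pass 70% of its speed; a pose out of reach is approached as far as the arm can. A call with a gripper value outside its range is refused whole. The fingers move at their own pace and stop on an object; the grip force is fixed at half the most. Time passes only in rows, so rows that repeat a pose let the fingers close, or fill a call up. It gives the time, the measured TCP pose, the force and the opening at its end, in the units of the state.
- manip.sense(): the state, without advancing time (a new reading comes with each control period).
- manip.grab_frame(name): name is "scene" or "top"; returns a dict with "img" (480x640x3 uint8, red, green, blue), "range_z" (480x640 float32, m along the optical axis (not along the pixel's ray), 0 where there is no reading), "fx", "fy", "cx", "cy" (pixels), "dist_coeffs" ([k1, k2, p1, p2, k3] as OpenCV has them; the pictures are not rectified), "rvec" (rotation vector, rad) and "tvec" (3), from world to camera coordinates, as OpenCV has them. Camera axes: x right, y down, z forward; pixel columns grow to the right and rows downward; lengths in m; the calibration is good to about 2 mm. A picture is of the moment at which its call begins.
- manip.finish_job(): hands the job in, once; it reports no verdict.
The state is a dict: "t": time; "joint_positions": joint angles; "qd": joint speeds; "joint_efforts": joint torques, N m; "position": TCP position; "tool_rot": TCP orientation; "wrist_force": force on the tool from outside, world axes, zero at the start; "torque": the same for the moment, N m; "opening": finger opening in m.
Only numpy, scipy, OpenCV 4.12 (cv2) and the standard library are available. Lean on these libraries where they do the work, as an engineer would, in place of code of your own. Each camera call takes 0.05 s, during which the arm holds its last target.

## Working session

There is one attempt and no reset: what is moved stays moved. The work goes in short steps, Python scripts to look and compute and a tool call to move; the robot and the scene stay as the last step left them, time stands still between calls to the robot, and variables do not carry over. Pictures are saved under pics/ and viewed, and the job is handed in when it is done.

Besides the shell and the picture viewer there is one more tool, called after "Emit:" as a command line: name --argument value ..., lists and objects as JSON in quotes. jog_arm: Moves the arm, as the interface text tells. Its arguments: {"type":"object","properties":{"moves":{"type":"array"}},"required":["moves"]}

```bash
ls; mkdir -p pics; cat > h.py <<'E'
import numpy as np,cv2
from cell import manip
def save(n,fn):
    f=manip.grab_frame(n)
    cv2.imwrite(f'pics/{fn}.png',cv2.cvtColor(f['img'],cv2.COLOR_RGB2BGR))
    np.savez(f'pics/{fn}.npz',**{k:np.asarray(v) for k,v in f.items()})
    return f
def load(fn): return dict(np.load(f'pics/{fn}.npz'))
def K(f): return np.array([[f['fx'],0,f['cx']],[0,f['fy'],f['cy']],[0,0,1.]])
def ray(f,uv):
    n=cv2.undistortPoints(np.float64(uv).reshape(-1,1,2),K(f),np.float64(f['dist_coeffs'])).reshape(-1,2)
    R=cv2.Rodrigues(np.float64(f['rvec']))[0];t=np.float64(f['tvec']).ravel()
    d=np.c_[n,np.ones(len(n))]@R; c=-R.T@t
    return c,d
def plane(f,uv,z):
    c,d=ray(f,uv); return c+d*((z-c[2])/d[:,2])[:,None]
def depth(f,uv):
    c,d=ray(f,uv); uv=np.int32(np.round(np.reshape(uv,(-1,2))))
    return c+d*f['range_z'][uv[:,1],uv[:,0]][:,None]
def cloud(f):
    v,u=np.mgrid[0:480,0:640]; uv=np.c_[u.ravel(),v.ravel()]
    return depth(f,uv).reshape(480,640,3)
E
python3 - <<'E'
from h import *
for n in('scene','top'):
    f=save(n,n+'0'); c,d=ray(f,[[320,240]]); print(n,c,d,f['fx'],f['dist_coeffs'])
s=manip.sense();print(s, manip.tip_reach)
E
```

```text
pics
scene [0.80770996 0.50832168 0.52535017] [[-0.20943539 -0.81811066 -0.5356533 ]] 571.3998651137236 [-0.02990216  0.          0.          0.          0.        ]
top [ 0.51291021 -0.21879718  1.11658022] [[ 0.14528445 -0.00192267 -0.98946331]] 563.0284392251402 [0.01844656 0.         0.         0.         0.        ]
{'t': 0.1, 'joint_positions': array([ 1.08338458e+00,  3.00400595e-01,  1.52151372e+00,  1.30091169e-05,
        1.32069066e+00, -6.65993686e-02]), 'qd': array([-1.06401129e-03, -2.94855687e-03, -1.35597381e-03, -9.44034697e-04,
        1.99516564e-03, -5.27378123e-05]), 'joint_efforts': array([ 1.14144509e-04, -5.32642972e+01, -3.53285873e+01,  7.09508127e-02,
        2.34074582e-02,  2.04866421e-05]), 'position': array([0.22455927, 0.50179826, 0.1890535 ]), 'tool_rot': array([ 0.32931241,  1.5457683 , -0.33084585]), 'wrist_force': array([-0.82441221, -0.06361279, -0.33132587]), 'torque': array([ 0.00632974, -0.02158126, -0.0042201 ]), 'opening': 0.09345538475225448} 0.019
```

View pics/scene0.png

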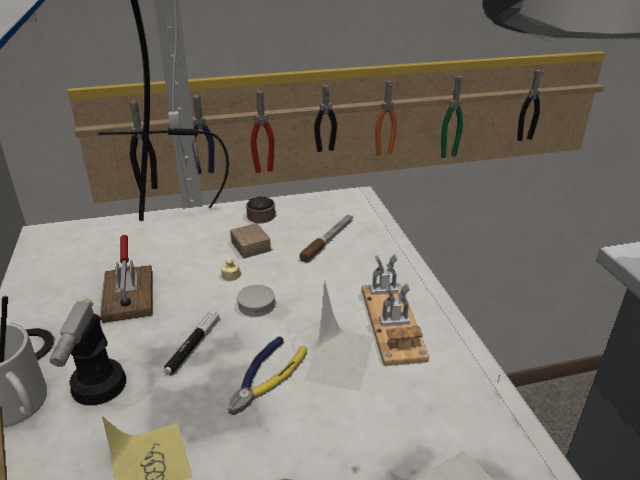

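View pics/top0.png

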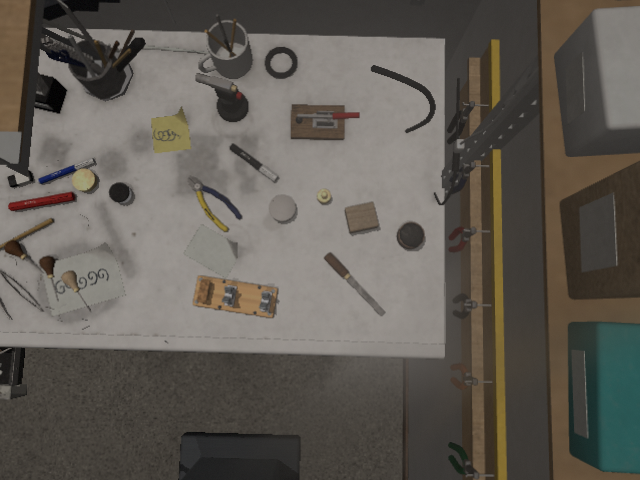

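The top view shows the file at about (355,283), with the handle at (336,264) and the tip at (383,313). The holder is at about (236,298), with the cork rest on its left end at (204,291). The scene view shows both too. Next I'll measure them.

```bash
python3 - <<'E'
from h import *
f=load('top0')
print(plane(f,[[0,0],[640,0],[0,480],[640,480],[240,460]],0).round(3))
P=cloud(f)
# holder, file regions
img=f['img'];hsv=cv2.cvtColor(img,cv2.COLOR_RGB2HSV)
for nm,(u0,u1,v0,v1) in dict(file=(318,392,246,320),hold=(185,290,268,325),).items():
    c=img[v0:v1,u0:u1]; z=P[v0:v1,u0:u1,2]
    print(nm,np.percentile(z,[1,20,50,80,95,99.5]).round(4))
    cv2.imwrite(f'pics/{nm}.png',cv2.resize(cv2.cvtColor(c,cv2.COLOR_RGB2BGR),None,fx=7,fy=7,interpolation=cv2.INTER_CUBIC))
f=load('scene0');c=f['img'][180:370,290:440]
cv2.imwrite('pics/sc.png',cv2.resize(cv2.cvtColor(c,cv2.COLOR_RGB2BGR),None,fx=3,fy=3,interpolation=cv2.INTER_CUBIC))
E
```

```text
[[ 1.17   0.469  0.   ]
 [ 1.206 -0.88   0.   ]
 [ 0.204  0.368  0.   ]
 [ 0.239 -0.833  0.   ]
 [ 0.251 -0.081  0.   ]]
file [-0.0042 -0.0011  0.001   0.0033  0.0149  0.0239]
hold [-0.0036  0.0001  0.0033  0.0142  0.0411  0.0733]
```

View pics/file.png

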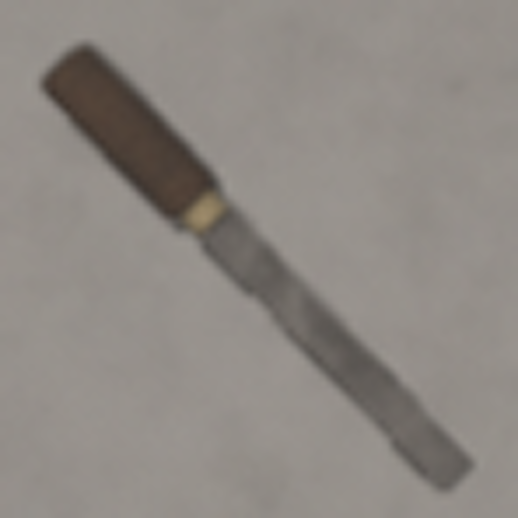

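View pics/hold.png

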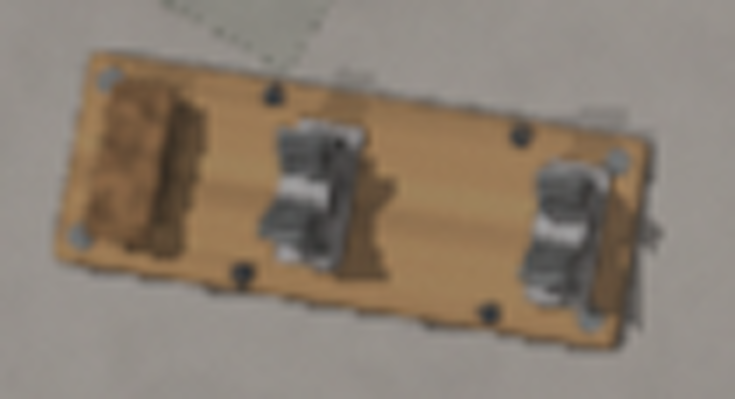

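View pics/sc.png

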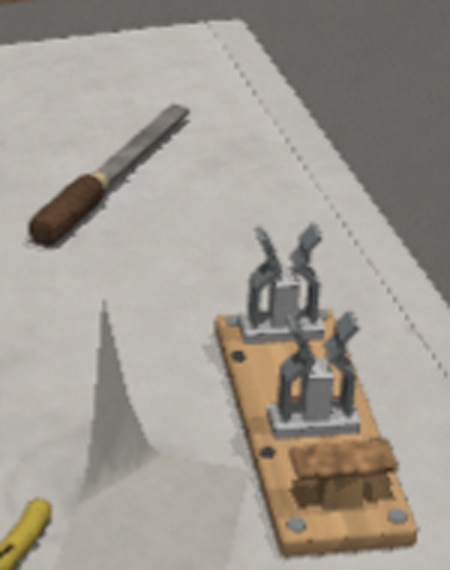

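```bash
cat > m.py <<'E'
from h import *
def big(m):
    n,l,s,c=cv2.connectedComponentsWithStats(m.astype(np.uint8)); i=1+np.argmax(s[1:,4]); return l==i
def axis(p):
    m=p.mean(0); u,s,vt=np.linalg.svd(p-m,full_matrices=False); return m,vt[0]
E
python3 - <<'E'
from m import *
f=load('top0');img=f['img'];hsv=cv2.cvtColor(img,cv2.COLOR_RGB2HSV)
roi=np.zeros((480,640),bool);roi[268:325,185:290]=1
m=roi&(hsv[...,1]>95)
m=cv2.morphologyEx(m.astype(np.uint8),cv2.MORPH_CLOSE,np.ones((13,13)))
cs,_=cv2.findContours(m,cv2.RETR_EXTERNAL,cv2.CHAIN_APPROX_NONE)
c=max(cs,key=cv2.contourArea).reshape(-1,2)
w=plane(f,c,0.012)[:,:2]
r=cv2.minAreaRect((w*1000).astype(np.float32)); print('base',r); print(cv2.boxPoints(r))
# file
roi[:]=0;roi[246:320,318:392]=1
hm=big(roi&(hsv[...,1]>75)&(hsv[...,2]<120))
g=cv2.cvtColor(img,cv2.COLOR_RGB2GRAY); 
print('bg',np.median(g[roi]))
bm=roi&(g<np.median(g[roi])-18)
bm=big(bm)
fm=bm|hm
for nm,mm,z in(('handle',hm,.012),('all',fm,.010)):
    c=max(cv2.findContours(mm.astype(np.uint8),cv2.RETR_EXTERNAL,cv2.CHAIN_APPROX_NONE)[0],key=cv2.contourArea).reshape(-1,2)
    r=cv2.minAreaRect((plane(f,c,z)[:,:2]*1000).astype(np.float32));print(nm,r,cv2.boxPoints(r).round(1).tolist())
v,u=np.nonzero(fm&~hm); p=plane(f,np.c_[u,v],.010); mm,a=axis(p[:,:2]); s=(p[:,:2]-mm)@a
k=np.abs(s)<.045
print('blade',mm,a,s.min(),s.max(),'z',np.median(cloud(f)[v,u,2]))
P=cloud(f);print('handle z',np.percentile(P[hm][:,2],[50,90]))
E
```

```text
base ((559.3299560546875, -57.30650329589844), (157.7852020263672, 57.877235412597656), 82.40460968017578)
[[ 520.2175   -131.68192 ]
 [ 577.5869   -139.33192 ]
 [ 598.4424     17.068909]
 [ 541.073      24.718918]]
bg 145.0
handle ((632.0310668945312, -248.73123168945312), (34.87616729736328, 9.811591148376465), 46.360172271728516) [[616.4000244140625, -258.0], [623.5, -264.70001220703125], [647.5999755859375, -239.5], [640.5, -232.6999969482422]]
all ((591.3610229492188, -291.5404052734375), (161.7354278564453, 21.060073852539062), 46.28026580810547) [[527.9000244140625, -342.70001220703125], [543.0999755859375, -357.29998779296875], [654.9000244140625, -240.39999389648438], [639.5999755859375, -225.8000030517578]]
blade [ 0.59224324 -0.28871236] [-0.71068776 -0.70350757] -0.0783164837817039 0.08357415935944343 z 0.012564096998860075
handle z [0.01898666 0.02150566]
```

```bash
python3 - <<'E'
from m import *
from scipy.spatial.transform import Rotation as Ro
f=load('top0');g=load('scene0')
# clip seats, corners from crop
c=lambda p:np.array(p)/7+np.array([185,268])-.43
print('seats@.045',plane(f,c([[303,190],[562,231]]),.045).round(4))
img=f['img'];gr=cv2.cvtColor(img,cv2.COLOR_RGB2GRAY)
roi=np.zeros((480,640),bool);roi[246:320,318:392]=1
fm=big(roi&(gr<145-14))
v,u=np.nonzero(fm);p=plane(f,np.c_[u,v],.010)[:,:2]
m,a=axis(p);a=a if a[0]>0 else -a
s=(p-m)@a;n=np.array([-a[1],a[0]]);print('all',m,a,np.degrees(np.arctan2(a[1],a[0])),s.min(),s.max())
t0=s.min()
# midline per slice by edges
xs=[];
for k in np.arange(t0+.006,t0+.155,.008):
    q=(p[np.abs(s-k)<.004]-m)@n; xs.append((k-t0,(q.min()+q.max())/2,np.ptp(q)))
print((np.array(xs)*1e3).round(1).tolist())
# scene: file
gi=g['img'];hs=cv2.cvtColor(gi,cv2.COLOR_RGB2HSV);gg=cv2.cvtColor(gi,cv2.COLOR_RGB2GRAY)
roi[:]=0;roi[210:265,296:356]=1
print(np.median(gg[roi]))
fm=big(roi&(gg<np.median(gg[roi])-25));v,u=np.nonzero(fm);p=plane(g,np.c_[u,v],.010)[:,:2];m,a=axis(p);a=a if a[0]>0 else -a;s=(p-m)@a
print('scene all',m,a,np.degrees(np.arctan2(a[1],a[0])),s.min(),s.max(),m+a*s.min(),m+a*s.max())
# scene depth cloud of clips/holder
C=cloud(g);R=C[240:370,350:440].reshape(-1,3)
for lo,hi in((.008,.016),(.030,.040),(.042,.048),(.055,.08)):
    q=R[(R[:,2]>lo)&(R[:,2]<hi)];print(lo,len(q),q.min(0).round(3),q.max(0).round(3),q.mean(0).round(3))
# base corners in scene crop
cc=np.array([[215,318],[333,313],[417,545],[283,552]])/3+np.array([290,180])-.33
print('corners',plane(g,cc,.012).round(4))
s=manip.sense();print(Ro.from_rotvec(s['tool_rot']).as_matrix().round(3))
E
```

```text
seats@.045 [[ 0.5605 -0.0489  0.045 ]
 [ 0.5514 -0.1196  0.045 ]]
all [ 0.59487171 -0.28613342] [0.70833356 0.70587787] 44.900509207457155 -0.08729849479849912 0.07471555503360626
[[6.0, 0.2, 14.0], [14.0, 0.4, 14.0], [22.0, -0.7, 13.9], [30.0, -0.6, 14.0], [38.0, -0.4, 14.0], [46.0, -0.2, 14.0], [54.0, 0.0, 14.1], [62.0, 0.2, 14.1], [70.0, -0.3, 12.7], [78.0, 0.6, 14.1], [86.0, 0.2, 15.3], [94.0, 0.3, 15.4], [102.0, 0.6, 18.2], [110.0, -0.0, 19.7], [118.0, -0.5, 21.0], [126.0, -0.2, 21.1], [134.0, -0.1, 21.1], [142.0, 0.1, 21.2], [150.0, 0.2, 21.1]]
184.0
scene all [ 0.60020594 -0.27700178] [0.70789366 0.70631902] 44.936204819638995 -0.09750725203482946 0.07381926529306397 [ 0.53118118 -0.345873  ] [ 0.65246213 -0.22486183]
0.008 1958 [ 0.521 -0.14   0.008] [0.599 0.026 0.016] [ 0.568 -0.039  0.012]
0.03 602 [ 0.536 -0.126  0.03 ] [0.59  0.012 0.04 ] [ 0.564 -0.026  0.036]
0.042 214 [ 0.535 -0.128  0.042] [ 0.576 -0.041  0.048] [ 0.558 -0.08   0.045]
0.055 263 [ 0.536 -0.127  0.055] [ 0.576 -0.041  0.073] [ 0.555 -0.079  0.064]
corners [[ 0.5786 -0.1377  0.012 ]
 [ 0.5202 -0.1274  0.012 ]
 [ 0.5446  0.0335  0.012 ]
 [ 0.6005  0.0236  0.012 ]]
[[-0.     0.409  0.913]
 [-0.001  0.913 -0.409]
 [-1.    -0.001 -0.   ]]
```

Both views agree. The seats are at about (0.5604,-0.049) and (0.5513,-0.119), with the holder y axis at 82.5°. The file tip is at about (0.533,-0.347) with its axis at 44.9°. I'll grip 55 mm from the tip.

```bash
cat > p.py <<'E'
from m import *
from scipy.spatial.transform import Rotation as Ro
def Rd(yaw):
    y=np.radians(yaw); Y=np.array([np.cos(y),np.sin(y),0]);X=np.array([0,0,-1.]);return np.c_[X,Y,np.cross(X,Y)]
def rows(wps,s=None):
    s=s or manip.sense();R=Ro.from_rotvec(s['tool_rot']).as_matrix();p=s['position']
    print('pos',p.round(4),'yaw',round(float(np.degrees(np.arctan2(R[1,1],R[0,1]))),2),'tx',R[:,0].round(4),'t',round(s['t'],2),'F',np.round(s['wrist_force'],1),'op',round(s['opening'],4),'q',s['joint_positions'].round(2))
    for x,y,z,yaw in wps:
        d=R.T@(np.array([x,y,z])-p)*100; r=np.degrees(Ro.from_matrix(R.T@Rd(yaw)).as_rotvec())
        print([*d.round(2).tolist(),*r.round(1).tolist()])
E
python3 - <<'E'
from p import *
rows([(.205,.45,.2,56),(.195,.40,.2,46),(.235,.36,.2,36),(.27,.315,.2,26),(.305,.265,.2,16)])
E
```

```text
pos [0.2246 0.5018 0.1891] yaw 65.89 tx [-5.e-04 -9.e-04 -1.e+00] t 0.1 F [-0.8 -0.1 -0.3] op 0.0935 q [ 1.08  0.3   1.52  0.    1.32 -0.07]
[-1.09, -5.53, 0.33, 9.9, 0.0, 0.1]
[-1.08, -10.5, 1.46, 19.9, 0.0, 0.1]
[-1.08, -12.52, 6.75, 29.9, 0.0, 0.1]
[-1.08, -15.19, 11.78, 39.9, 0.0, 0.1]
[-1.08, -18.33, 17.02, 49.9, 0.0, 0.1]
```

Emit:
jog_arm --moves '[[[-1, -1.1, -5.5, 0.3, 10, 0, 0], [-1, -1.1, -10.5, 1.5, 20, 0, 0], [-1, -1.1, -12.5, 6.8, 30, 0, 0], [-1, -1.1, -15.2, 11.8, 40, 0, 0], [-1, -1.1, -18.3, 17, 50, 0, 0]]]'

```text
t: 0.72
position: [0.3056, 0.2638, 0.2002]
tool_rot: [1.005, 1.326, -1.007]
wrist_force: [1.1, 0.1, -0.4]
opening: 0.0942
```

```bash
python3 - <<'E'
from p import *
rows([(.34,.21,.2,6),(.365,.16,.2,-4),(.385,.1,.2,-14),(.40,.04,.2,-24),(.40,-.02,.2,-34)])
E
```

```text
pos [0.3056 0.2638 0.2002] yaw 15.6 tx [-4.e-04 -9.e-04 -1.e+00] t 0.72 F [ 1.1  0.1 -0.4] op 0.0942 q [ 0.62 -0.04  1.88 -0.    1.3   0.35]
[0.02, 1.87, 6.11, 9.6, 0.0, 0.0]
[0.02, 2.93, 11.6, 19.6, 0.0, 0.0]
[0.03, 3.24, 17.91, 29.6, 0.1, 0.0]
[0.03, 3.07, 24.1, 39.6, 0.1, 0.0]
[0.04, 1.46, 29.88, 49.6, 0.1, 0.0]
```

Emit:
jog_arm --moves '[[[-1, 0, 1.9, 6, 9.6, 0, 0], [-1, 0, 2.9, 11.6, 19.6, 0, 0], [-1, 0, 3.2, 17.9, 29.6, 0, 0], [-1, 0, 3.1, 24.0, 39.6, 0, 0], [-1, 0, 1.5, 29.8, 49.6, 0, 0]]]'

```text
t: 1.35
position: [0.4003, -0.0212, 0.2002]
tool_rot: [1.634, 0.863, -1.636]
wrist_force: [-0.2, -0.7, 0.6]
opening: 0.0939
```

```bash
python3 - <<'E'
from p import *
rows([(.42,-.08,.18,-38),(.45,-.135,.16,-42),(.485,-.185,.14,-45.1),(.525,-.23,.12,-45.1),(.555,-.28,.12,-45.1)])
E
```

```text
pos [ 0.4003 -0.0212  0.2002] yaw -34.34 tx [-6.e-04 -8.e-04 -1.e+00] t 1.35 F [-0.2 -0.7  0.6] op 0.0939 q [-0.14 -0.05  1.89 -0.    1.3   0.46]
[2.03, 4.94, 3.74, 3.7, 0.1, 0.0]
[4.03, 10.52, 6.59, 7.7, 0.1, -0.0]
[6.03, 16.23, 8.74, 10.8, 0.1, -0.0]
[8.03, 22.07, 10.2, 10.8, 0.1, -0.0]
[8.03, 27.37, 12.63, 10.8, 0.1, -0.0]
```

Emit:
jog_arm --moves '[[[-1, 2, 4.9, 3.7, 3.7, 0, 0], [-1, 4, 10.5, 6.6, 7.7, 0, 0], [-1, 6, 16.2, 8.7, 10.8, 0, 0], [-1, 8, 22, 10.2, 10.8, 0, 0], [-1, 8, 27.4, 12.6, 10.8, 0, 0]]]'

```text
t: 1.98
position: [0.5527, -0.2762, 0.1185]
tool_rot: [1.759, 0.729, -1.764]
wrist_force: [0.3, 0.9, 1.1]
opening: 0.094
```

```bash
python3 - <<'E'
from p import *
rows([(.5725,-.308,.11,-45.1),(.5725,-.308,.07,-45.1),(.5725,-.308,.035,-45.1),(.5725,-.308,.0225,-45.1),(.5725,-.308,.0225,-45.1)])
save('top','top1')
E
```

```text
pos [ 0.5527 -0.2762  0.1185] yaw -45.12 tx [-3.1e-03  7.0e-04 -1.0e+00] t 1.98 F [0.3 0.9 1.1] op 0.094 q [-0.52  0.51  1.39 -0.    1.24  0.27]
[0.84, 3.66, 0.84, -0.0, 0.1, 0.2]
[4.84, 3.67, 0.84, -0.0, 0.1, 0.2]
[8.34, 3.68, 0.83, -0.0, 0.1, 0.2]
[9.59, 3.68, 0.83, -0.0, 0.1, 0.2]
[9.59, 3.68, 0.83, -0.0, 0.1, 0.2]
```

View pics/top1.png

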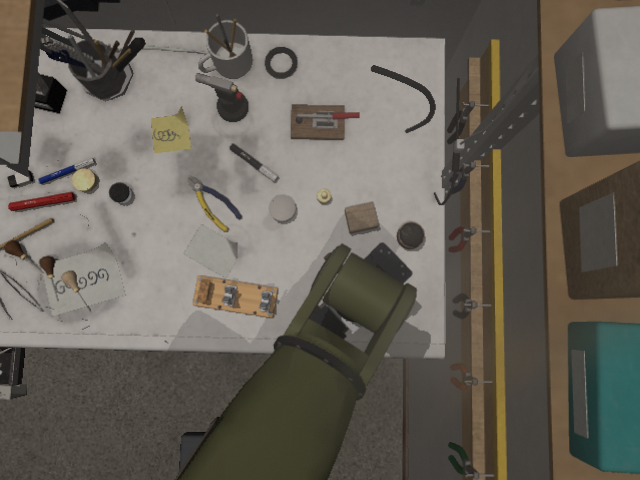

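The view shows the gripper over the file and the surroundings clear. I'll descend and close on the blade.

Emit:
jog_arm --moves '[[[-1, 0.8, 3.7, 0.8, 0, 0.1, 0.2], [-1, 4.8, 3.7, 0.8, 0, 0.1, 0.2], [-1, 8.0, 3.7, 0.8, 0, 0.1, 0.2], [-1, 9.6, 3.7, 0.8, 0, 0.1, 0.2], [-1, 9.6, 3.7, 0.8, 0, 0.1, 0.2]]]'

```text
t: 2.65
position: [0.5745, -0.3133, 0.0208]
tool_rot: [1.762, 0.725, -1.763]
wrist_force: [-0.1, -0.1, 0.6]
opening: 0.0941
```

```bash
python3 - <<'E'
from p import *
rows([(.5725,-.308,.022,-45.1)])
f=save('scene','sc1')
c=f['img'][180:320,260:440]
cv2.imwrite('pics/sc1c.png',cv2.resize(cv2.cvtColor(c,cv2.COLOR_RGB2BGR),None,fx=4,fy=4))
E
```

```text
pos [ 0.5745 -0.3133  0.0208] yaw -45.27 tx [-3.e-04 -9.e-04 -1.e+00] t 2.65 F [-0.1 -0.1  0.6] op 0.0941 q [-0.55  0.7   1.34 -0.    1.1   0.24]
[-0.12, -0.52, -0.23, -0.2, 0.0, -0.0]
```

View pics/sc1c.png

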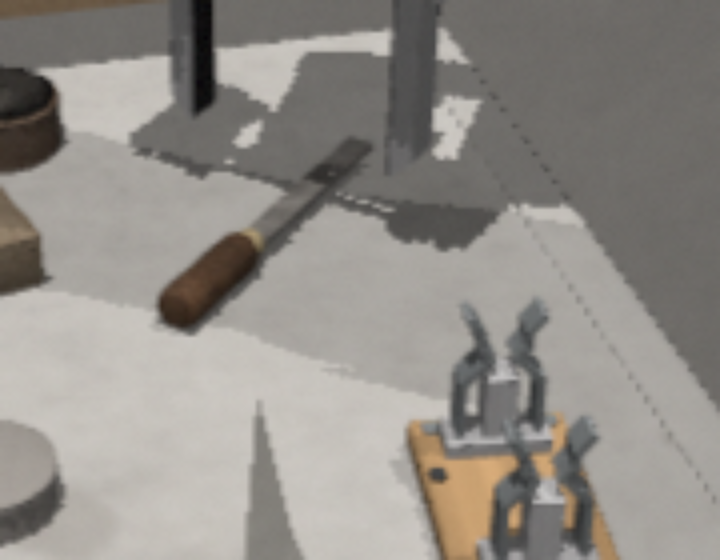

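Emit:
jog_arm --moves '[[[-1, -0.1, -0.5, -0.2, 0, 0, 0], [-1, -0.1, -0.5, -0.2, 0, 0, 0], [0.5, -0.1, -0.5, -0.2, 0, 0, 0], [1, -0.1, -0.5, -0.2, 0, 0, 0], [1, -0.1, -0.5, -0.2, 0, 0, 0]]]'

```text
t: 3.32
position: [0.573, -0.3088, 0.0231]
tool_rot: [1.763, 0.723, -1.762]
wrist_force: [0.3, 0.6, -0.9]
opening: 0.0671
```

Emit:
jog_arm --moves '[[[1, 0, 0, 0, 0, 0, 0], [1, 0, 0, 0, 0, 0, 0], [1, 0, 0, 0, 0, 0, 0], [1, 0, 0, 0, 0, 0, 0], [1, 0, 0, 0, 0, 0, 0]]]'

```text
t: 3.95
position: [0.573, -0.3087, 0.0231]
tool_rot: [1.763, 0.723, -1.762]
wrist_force: [-0.8, 0.1, -0.3]
opening: 0.0173
```

```bash
python3 - <<'E'
from p import *
rows([(.5725,-.308,.022,-45.1)])
f=save('scene','sc2')
c=f['img'][180:320,260:440]
cv2.imwrite('pics/sc2c.png',cv2.resize(cv2.cvtColor(c,cv2.COLOR_RGB2BGR),None,fx=4,fy=4))
E
```

```text
pos [ 0.573  -0.3087  0.0231] yaw -45.27 tx [ 0.0014 -0.002  -1.    ] t 3.95 F [-0.8  0.1 -0.3] op 0.0173 q [-0.55  0.69  1.35 -0.    1.1   0.24]
[0.11, -0.09, -0.02, -0.2, 0.0, -0.1]
```

View pics/sc2c.png

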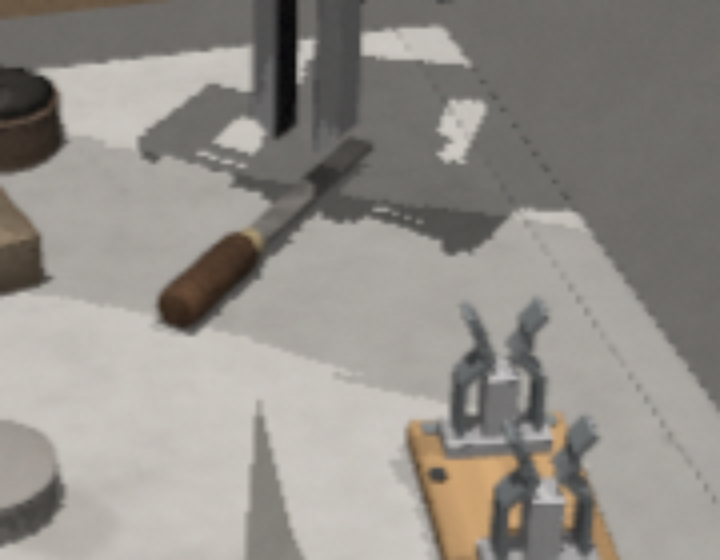

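Emit:
jog_arm --moves '[[[1, 0.1, 0, 0, 0, 0, 0], [1, 0.1, 0, 0, 0, 0, 0], [1, 0.1, 0, 0, 0, 0, 0], [1, 0.1, 0, 0, 0, 0, 0], [1, 0.1, 0, 0, 0, 0, 0]]]'

```text
t: 4.62
position: [0.573, -0.3087, 0.022]
tool_rot: [1.763, 0.723, -1.762]
wrist_force: [0.2, 0.7, 0.1]
opening: 0.0
```

Emit:
jog_arm --moves '[[[1, -1, 0, 0, 0, 0, 0], [1, -3, 0, 0, 0, 0, 0], [1, -6, 0, 0, 0, 0, 0], [1, -9, 0, 0, 0, 0, 0], [1, -11, 0, 0, 0, 0, 0]]]'

```text
t: 5.25
position: [0.5733, -0.3088, 0.1355]
tool_rot: [1.764, 0.72, -1.759]
wrist_force: [-0.7, 0.1, 0.3]
opening: 0.0003
```

```bash
python3 - <<'E'
from p import *
hd=np.radians(82.5);yd=np.array([np.cos(hd),np.sin(hd)]);o=np.array([.5603,-.0492]);g=o-.024*yd;print(g)
rows([(.5735,-.25,.14,-37),(.571,-.2,.14,-28),(.568,-.15,.14,-18),(.565,-.11,.14,-8),(g[0],g[1],.14,-7.5)])
f=save('scene','sc3')
c=f['img'][100:340,240:460]
cv2.imwrite('pics/sc3c.png',cv2.resize(cv2.cvtColor(c,cv2.COLOR_RGB2BGR),None,fx=2.5,fy=2.5))
E
```

```text
[ 0.55716737 -0.07299468]
pos [ 0.5733 -0.3088  0.1355] yaw -45.27 tx [ 0.004  -0.0036 -1.    ] t 5.25 F [-0.7  0.1  0.3] op 0.0003 q [-0.55  0.57  1.27 -0.    1.3   0.24]
[-0.47, -4.16, -4.15, -8.3, 0.0, -0.3]
[-0.49, -7.89, -7.49, -17.3, 0.0, -0.3]
[-0.51, -11.65, -10.8, -27.3, 0.1, -0.3]
[-0.53, -14.71, -13.4, -37.3, 0.1, -0.3]
[-0.54, -17.89, -15.45, -37.8, 0.1, -0.3]
```

View pics/sc3c.png

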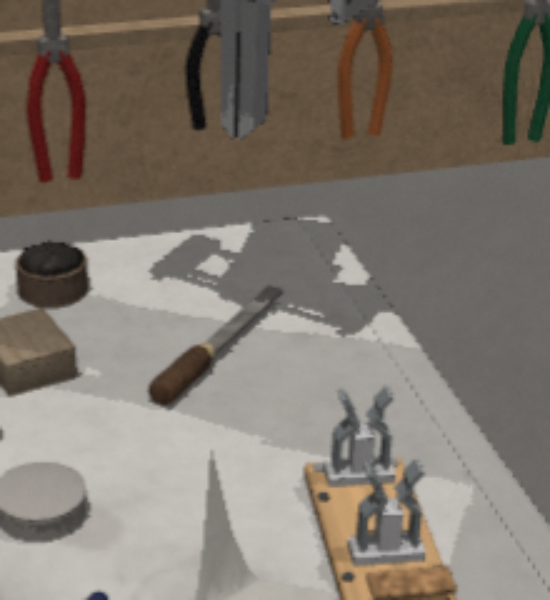

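```bash
python3 - <<'E'
from p import *
f=load('sc3')
pr=lambda f,p:cv2.projectPoints(np.float64(p).reshape(-1,3),f['rvec'],f['tvec'],K(f),np.float64(f['dist_coeffs']))[0].reshape(-1,2)
print(pr(f,[[.5733,-.3088,.1165],[.5733,-.3088,.1355],[.5733,-.3088,.01],[.533,-.3478,.01],[.6477,-.2335,.01]]).round(1))
C=cloud(f); 
print(C[145:160:2,333:340:2].round(3).tolist())
E
cd pics; python3 -c "
import cv2
c=cv2.imread('sc3.png')[120:270,280:380]
cv2.imwrite('z.png',cv2.resize(c,None,fx=5,fy=5,interpolation=0)[:600])
c=cv2.imread('sc2.png')[190:270,290:370]
cv2.imwrite('z2.png',cv2.resize(c,None,fx=7,fy=7,interpolation=0))
"
```

```text
[[335.1 173.1]
 [335.3 162.5]
 [334.1 228.6]
 [349.8 214.9]
 [301.9 258. ]]
[[[0.579, -0.303, 0.169], [0.576, -0.302, 0.169], [0.574, -0.299, 0.17], [0.572, -0.295, 0.171]], [[0.579, -0.304, 0.165], [0.577, -0.299, 0.167], [0.574, -0.299, 0.167], [0.571, -0.296, 0.168]], [[0.579, -0.305, 0.161], [0.577, -0.3, 0.163], [0.574, -0.298, 0.164], [0.571, -0.296, 0.164]], [[0.579, -0.302, 0.159], [0.577, -0.297, 0.161], [0.573, -0.3, 0.159], [0.571, -0.298, 0.16]], [[0.579, -0.303, 0.155], [0.576, -0.301, 0.156], [0.574, -0.297, 0.157], [0.511, -0.5, 0.064]], [[0.524, -0.498, 0.062], [0.577, -0.3, 0.153], [0.516, -0.498, 0.061], [0.512, -0.498, 0.061]], [[0.525, -0.495, 0.059], [0.52, -0.496, 0.058], [0.516, -0.498, 0.057], [0.512, -0.497, 0.057]], [[0.523, -0.5, 0.052], [0.52, -0.496, 0.054], [0.516, -0.497, 0.053], [0.511, -0.498, 0.052]]]
```

View pics/z2.png

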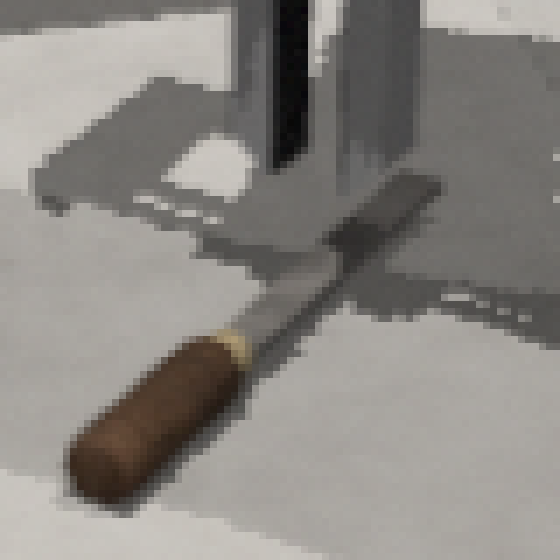

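The fingers closed to 0 without touching the file, which hasn't moved. In the depth image the fingertips appear at z≈0.153, but the reported TCP of 0.1355 puts them at 0.1165. I'll check that discrepancy before going on.

```bash
python3 - <<'E'
from p import *
rows([])
f=save('scene','sc4');rows([])
C=cloud(f)
m=(abs(C[...,0]-.573)<.04)&(abs(C[...,1]+.309)<.04)&(C[...,2]>.05)
print('scene cloud tip z',np.sort(C[m][:,2])[:12].round(4))
q=C[m];k=q[q[:,2]<q[:,2].min()+.03];print(k.mean(0),k.min(0),k.max(0))
for n in('sc1','sc2'):
    C=cloud(load(n));m=(abs(C[...,0]-.573)<.07)&(abs(C[...,1]+.309)<.07)&(C[...,2]>.028);print(n,np.sort(C[m][:,2])[:12].round(4),C[m][np.argsort(C[m][:,2])[:3]].round(3))
E
```

```text
pos [ 0.574  -0.3092  0.138 ] yaw -45.26 tx [ 0.0067 -0.0052 -1.    ] t 5.3 F [-0.5 -0.6  2.5] op 0.0006 q [-0.55  0.56  1.27 -0.    1.3   0.24]
pos [ 0.5739 -0.3091  0.1361] yaw -45.27 tx [ 0.0061 -0.0049 -1.    ] t 5.35 F [-0.2 -0.1 -0.9] op 0.0003 q [-0.55  0.57  1.27 -0.    1.3   0.24]
scene cloud tip z [0.1539 0.1546 0.1548 0.1554 0.1558 0.156  0.1561 0.1565 0.1566 0.1567
 0.157  0.157 ]
[ 0.57540071 -0.30232236  0.1710102 ] [ 0.55650306 -0.31285414  0.15387877] [ 0.58760797 -0.29170374  0.18384189]
sc1 [0.0363 0.0365 0.0376 0.0379 0.0384 0.0387 0.0388 0.039  0.039  0.0391
 0.0391 0.0395] [[ 0.609 -0.345  0.036]
 [ 0.614 -0.342  0.036]
 [ 0.607 -0.346  0.038]]
sc2 [0.0389 0.0391 0.0396 0.0396 0.0396 0.0402 0.0402 0.0403 0.0405 0.0408
 0.041  0.0416] [[ 0.574 -0.32   0.039]
 [ 0.58  -0.314  0.039]
 [ 0.57  -0.297  0.04 ]]
```

View pics/sc4.png

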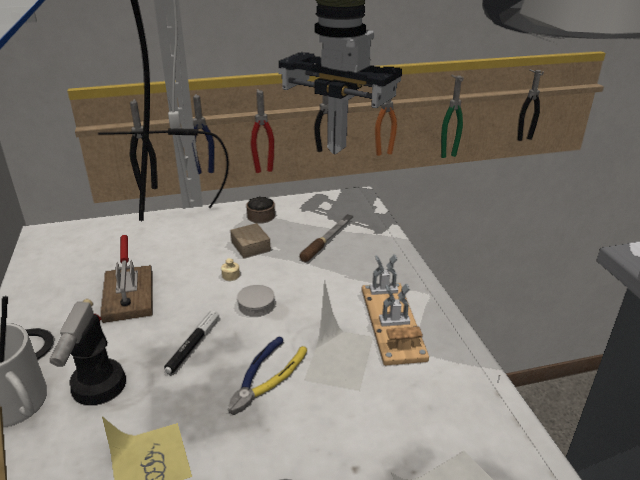

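The offset repeats in three frames: the visible fingertips sit about 17 mm above the reported TCP, not 19 mm below it. Laterally the pose agrees. So my heights came out about 36 mm too high, and I'll trust the cameras for z. I'll open, descend in small steps, and watch the force.

Emit:
jog_arm --moves '[[[-1, 0, 0, 0, 0, 0.3, 0.4], [-1, 0, 0, 0, 0, 0.3, 0.4], [-1, 0, 0, 0, 0, 0.3, 0.4], [-1, 0, 0, 0, 0, 0.3, 0.4], [-1, 0, 0, 0, 0, 0.3, 0.4]]]'

```text
t: 5.98
position: [0.5739, -0.3091, 0.1358]
tool_rot: [1.77, 0.714, -1.749]
wrist_force: [-0.1, -0.2, 0.1]
opening: 0.0471
```

Emit:
jog_arm --moves '[[[-1, 0, 0, 0, 0, 0, 0], [-1, 0, 0, 0, 0, 0, 0], [-1, 3, 0, 0, 0, 0, 0], [-1, 6, 0, 0, 0, 0, 0], [-1, 9, 0, 0, 0, 0, 0]]]'

```text
t: 6.6
position: [0.5752, -0.3096, 0.045]
tool_rot: [1.77, 0.713, -1.749]
wrist_force: [0.5, -0.2, -0.6]
opening: 0.0936
```

```bash
python3 - <<'E'
from p import *
rows([(.573,-.308,.01,-45.1),(.573,-.308,-.012,-45.1)])
E
```

```text
pos [ 0.5752 -0.3096  0.045 ] yaw -45.27 tx [ 0.0146 -0.0061 -0.9999] t 6.6 F [ 0.5 -0.2 -0.6] op 0.0936 q [-0.55  0.66  1.35  0.    1.12  0.24]
[3.49, -0.32, 0.06, -0.2, -0.3, -0.8]
[5.69, -0.35, 0.07, -0.2, -0.3, -0.8]
```

Emit:
jog_arm --moves '[[[-1, 2, -0.3, 0.1, -0.2, -0.3, -0.8], [-1, 3.5, -0.3, 0.1, -0.2, -0.3, -0.8], [-1, 4.5, -0.3, 0.1, -0.2, -0.3, -0.8], [-1, 5.2, -0.3, 0.1, -0.2, -0.3, -0.8], [-1, 5.2, -0.3, 0.1, -0.2, -0.3, -0.8]]]'

```text
t: 7.22
position: [0.5731, -0.3086, -0.0071]
tool_rot: [1.762, 0.728, -1.76]
wrist_force: [-0.0, 0.3, -0.6]
opening: 0.0941
```

```bash
python3 - <<'E'
from p import *
f=save('scene','sc5')
rows([(.573,-.308,-.013,-45.1)])
C=cloud(f)
m=(abs(C[...,0]-.573)<.075)&(abs(C[...,1]+.309)<.075)&(C[...,2]>.0)
c=f['img'][180:280,280:380]
cv2.imwrite('pics/sc5c.png',cv2.resize(cv2.cvtColor(c,cv2.COLOR_RGB2BGR),None,fx=6,fy=6))
E
```

```text
pos [ 0.5733 -0.3086 -0.0067] yaw -45.07 tx [ 1.5e-03 -1.0e-04 -1.0e+00] t 7.28 F [ 0.4 -0.6 -0.2] op 0.0939 q [-0.55  0.73  1.36  0.    1.05  0.24]
[0.63, -0.07, -0.02, 0.0, -0.1, -0.1]
```

View pics/sc5c.png

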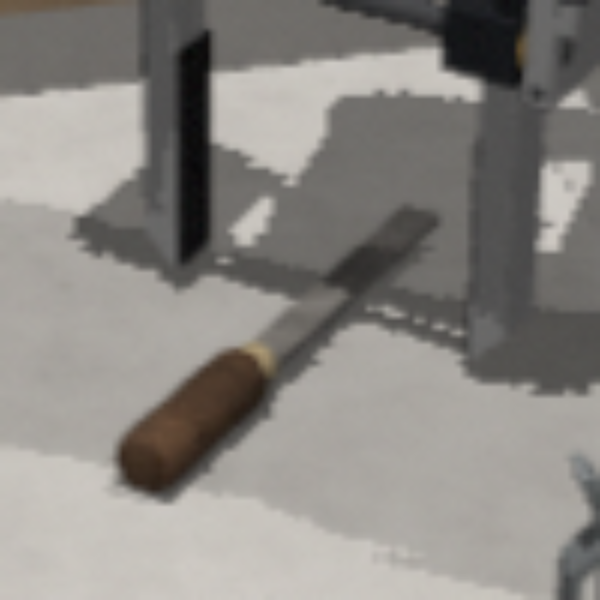

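The fingers now clearly straddle the blade, with the tips about 10 mm up. I'll lower 6 mm and close.

Emit:
jog_arm --moves '[[[-1, 0.4, -0.1, 0, 0, 0, 0], [-1, 0.6, -0.1, 0, 0, 0, 0], [0.5, 0.6, -0.1, 0, 0, 0, 0], [1, 0.6, -0.1, 0, 0, 0, 0], [1, 0.6, -0.1, 0, 0, 0, 0]]]'

```text
t: 7.9
position: [0.5727, -0.308, -0.0126]
tool_rot: [1.762, 0.727, -1.759]
wrist_force: [-0.7, -0.4, 0.4]
opening: 0.0674
```

Emit:
jog_arm --moves '[[[1, 0, 0, 0, 0, 0, 0], [1, 0, 0, 0, 0, 0, 0], [1, 0, 0, 0, 0, 0, 0], [1, 0, 0, 0, 0, 0, 0], [1, 0, 0, 0, 0, 0, 0]]]'

```text
t: 8.52
position: [0.5726, -0.308, -0.0126]
tool_rot: [1.762, 0.727, -1.759]
wrist_force: [1.1, 0.0, 0.6]
opening: 0.0175
```

Emit:
jog_arm --moves '[[[1, 0, 0, 0, 0, 0, 0], [1, 0, 0, 0, 0, 0, 0], [1, 0, 0, 0, 0, 0, 0], [1, 0, 0, 0, 0, 0, 0], [1, 0, 0, 0, 0, 0, 0]]]'

```text
t: 9.15
position: [0.5726, -0.308, -0.0126]
tool_rot: [1.762, 0.727, -1.759]
wrist_force: [-0.9, 0.8, 0.3]
opening: 0.0113
```

The opening is 11.3 mm, so the blade is held. Lifting.

Emit:
jog_arm --moves '[[[1, -0.5, 0, 0, 0, 0, 0], [1, -2, 0, 0, 0, 0, 0], [1, -4.5, 0, 0, 0, 0, 0], [1, -7, 0, 0, 0, 0, 0], [1, -9, 0, 0, 0, 0, 0]]]'

```text
t: 9.78
position: [0.5728, -0.3081, 0.0796]
tool_rot: [1.762, 0.726, -1.758]
wrist_force: [-0.8, 0.5, -1.4]
opening: 0.0113
```

```bash
python3 - <<'E'
from p import *
f=save('scene','sc6')
hd=np.radians(82.5);yd=np.array([np.cos(hd),np.sin(hd)]);o=np.array([.5603,-.0492]);g=o-.024*yd;print(g)
rows([(.5735,-.26,.09,-37),(.571,-.21,.095,-28),(.568,-.16,.1,-18),(.564,-.115,.1,-8),(g[0],g[1],.1,-7.5)])
c=f['img'][100:280,250:400]
cv2.imwrite('pics/sc6c.png',cv2.resize(cv2.cvtColor(c,cv2.COLOR_RGB2BGR),None,fx=3.3,fy=3.3))
E
```

```text
[ 0.55716737 -0.07299468]
pos [ 0.5737 -0.3086  0.0822] yaw -45.06 tx [ 0.0058 -0.0027 -1.    ] t 9.82 F [0.4 0.3 2. ] op 0.0113 q [-0.55  0.62  1.32  0.    1.2   0.24]
[-0.8, -3.45, -3.43, -8.1, -0.1, -0.4]
[-1.31, -7.16, -6.78, -17.1, -0.1, -0.4]
[-1.83, -10.91, -10.1, -27.1, -0.0, -0.4]
[-1.84, -14.38, -13.0, -37.1, -0.0, -0.4]
[-1.86, -17.84, -15.48, -37.6, -0.0, -0.4]
```

View pics/sc6c.png

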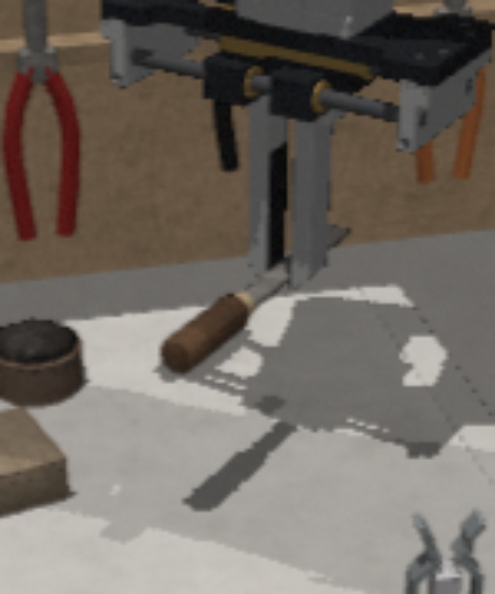

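The file is lifted level. Next I'll carry it over the holder.

Emit:
jog_arm --moves '[[[1, -0.8, -3.4, -3.4, -8, 0, -0.4], [1, -1.3, -7.2, -6.8, -17, 0, -0.4], [1, -1.8, -10.9, -10.1, -27, 0, -0.4], [1, -1.8, -14.4, -13, -37, 0, -0.4], [1, -1.8, -17.8, -15.5, -37.6, 0, -0.4]]]'

```text
t: 10.45
position: [0.5573, -0.0715, 0.0995]
tool_rot: [1.302, 1.147, -1.302]
wrist_force: [0.1, 0.4, -1.6]
opening: 0.0115
```

Emit:
jog_arm --moves '[[[1, 0, 0, 0, 0, 0, 0], [1, 0, 0, 0, 0, 0, 0], [1, 0, 0, 0, 0, 0, 0], [1, 0, 0, 0, 0, 0, 0], [1, 0, 0, 0, 0, 0, 0]]]'

```text
t: 11.08
position: [0.5572, -0.072, 0.0994]
tool_rot: [1.303, 1.147, -1.303]
wrist_force: [0.8, 0.0, -0.5]
opening: 0.0115
```

```bash
python3 - <<'E'
from p import *
f=save('scene','sc7');t=save('top','top7')
rows([(.5572,-.073,.1,-7.5)])
for n,f,(u0,u1,v0,v1) in(('a',f,(310,470,190,370)),('b',t,(170,310,220,350))):
    cv2.imwrite(f'pics/7{n}.png',cv2.resize(cv2.cvtColor(f['img'][v0:v1,u0:u1],cv2.COLOR_RGB2BGR),None,fx=3.3 if n=='a' else 4,fy=3.3 if n=='a' else 4,interpolation=cv2.INTER_CUBIC))
E
```

```text
pos [ 0.5572 -0.0718  0.0995] yaw -7.3 tx [-4.e-04  3.e-04 -1.e+00] t 11.18 F [ 0.3  1.  -1.1] op 0.0113 q [-0.19  0.41  1.59  0.    1.14 -0.07]
[-0.05, 0.01, 0.12, 0.2, -0.0, 0.0]
```

View pics/7a.png

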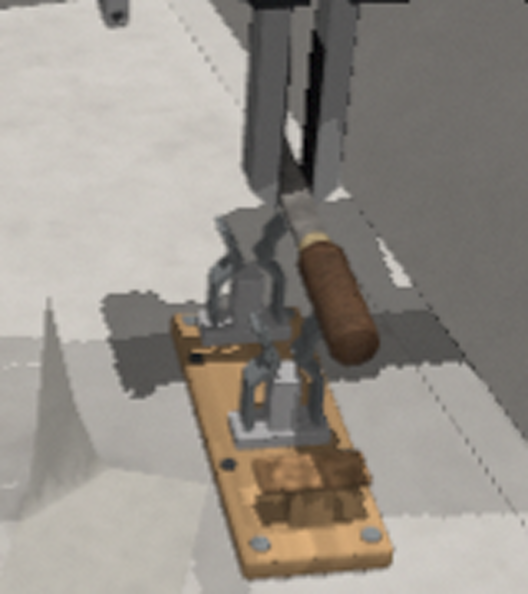

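View pics/7b.png

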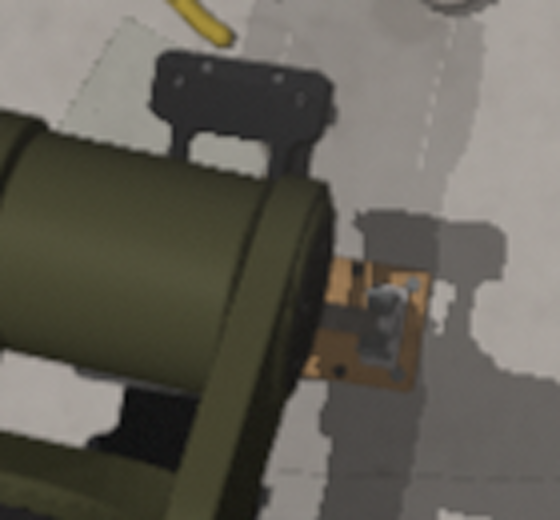

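```bash
cat > fm.py <<'E'
from p import *
O=np.array([.5604,-.0491]);hd=np.radians(82.5);yd=np.array([np.cos(hd),np.sin(hd)]);xd=np.array([yd[1],-yd[0]])
def hol(P): q=P[...,:2]-O; return np.stack([q@xd,q@yd,P[...,2]],-1)*1e3
def handle(f,zmin=.05):
    C=cloud(f);hsv=cv2.cvtColor(f['img'],cv2.COLOR_RGB2HSV)
    m=(C[...,2]>zmin)&(C[...,2]<.3)&(abs(C[...,0]-.57)<.09)&(abs(C[...,1])<.1)&(hsv[...,1]>70)&(hsv[...,0]<16)
    m=big(m); H=hol(C[m]); return m,H
E
python3 - <<'E'
from fm import *
f=load('sc7');m,H=handle(f,.085)
print(m.sum(),H.min(0),H.max(0))
for a in range(15,95,8):
    k=abs(H[:,1]-a)<4
    if k.sum()>5: q=H[k];print(a,k.sum(),'x',np.percentile(q[:,0],[3,97]).round(1),'ztop',np.percentile(q[:,2],[5,95]).round(1))
v,u=np.nonzero(m); print(u.min(),u.max(),v.min(),v.max())
C=cloud(f)
# blade pixels between handle and finger
for uv in[(402,253),(401,250),(404,256),(400,247)]: print(uv,hol(C[uv[1],uv[0]]).round(1),f['img'][uv[1],uv[0]])
E
```

```text
525 [ -9.40861411  27.69235266 113.20879427] [  8.44430507  82.97889927 130.53184556]
31 40 x [-7.5  6.8] ztop [125.  130.1]
39 59 x [-7.7  7.6] ztop [122.9 129.8]
47 59 x [-7.5  7.5] ztop [123.4 129.9]
55 61 x [-7.6  7.5] ztop [123.2 129.9]
63 67 x [-7.5  8. ] ztop [123.3 129.5]
71 68 x [-7.3  8.1] ztop [122.2 129.4]
79 171 x [-8.1  7.3] ztop [115.4 128.8]
401 424 263 299
(402, 253) [ -3.4  -3.6 122.2] [105 102  98]
(401, 250) [ -3.5  -9.5 122.9] [116 111 106]
(404, 256) [ -4.2   4.  122.6] [121 116 111]
(400, 247) [ -3.9 -16.4 123. ] [79 75 72]
```

```bash
python3 - <<'E'
from fm import *
f=load('scene0');H=hol(cloud(f));
R=H[240:370,350:440].reshape(-1,3)
for y0 in(-70,0):
  for lo,hi in((14,22),(41,47),(47,55),(55,62),(62,72)):
    q=R[(abs(R[:,1]-y0)<16)&(R[:,2]>lo)&(R[:,2]<hi)&(abs(R[:,0])<40)]
    print(y0,lo,len(q),'x',np.percentile(q[:,0],[2,50,98]).round(1),'y',np.percentile(q[:,1],[2,98]).round(1), 'sorted x' if lo==41 else '', np.sort(q[:,0]).round(0)[::6].tolist() if lo in(41,62) else '')
q=R[(abs(R[:,1]-50)<25)&(R[:,2]>32)&(R[:,2]<42)];print('rest',np.percentile(q,[2,98],axis=0).round(1))
q=R[(R[:,2]>8)&(R[:,2]<15)&(abs(R[:,0])<40)];print('base',np.percentile(q,[.5,99.5],axis=0).round(1))
rows([(*(O-.0255*yd),.1,-7.5)])
E
```

```text
-70 14 185 x [-19.3   6.3  23.2] y [-79.  -60.5]  
-70 41 99 x [-14.8   1.1  15.8] y [-77.2 -63.5] sorted x [-16.0, -14.0, -13.0, -6.0, -4.0, -3.0, -2.0, -0.0, 0.0, 2.0, 3.0, 5.0, 10.0, 13.0, 14.0, 15.0, 16.0]
-70 47 65 x [-11.2   4.8  13.1] y [-76.6 -64.2]  
-70 55 37 x [-9.  -6.  10.1] y [-76.9 -64.5]  
-70 62 78 x [-14.2  -7.8  15. ] y [-77. -63.]  [-14.0, -13.0, -12.0, -11.0, -10.0, -9.0, -8.0, -7.0, 8.0, 9.0, 11.0, 12.0, 14.0]
0 14 243 x [-18.9   3.2  19.9] y [-7.5 10.2]  
0 41 120 x [-15.    0.9  15.7] y [-7.4  6.8] sorted x [-16.0, -14.0, -13.0, -10.0, -5.0, -4.0, -3.0, -2.0, -1.0, -0.0, 1.0, 2.0, 3.0, 6.0, 9.0, 12.0, 13.0, 14.0, 15.0, 15.0]
0 47 69 x [-10.5   5.3  12.1] y [-6.2  6.9]  
0 55 50 x [-9.1 -5.7 10.1] y [-7.   6.3]  
0 62 89 x [-14.3  -8.1  14.9] y [-6.9  6.2]  [-15.0, -13.0, -12.0, -11.0, -11.0, -10.0, -9.0, -8.0, -7.0, 8.0, 9.0, 10.0, 12.0, 13.0, 14.0]
rest [[-20.6  41.3  33.2]
 [ 21.5  58.4  38.6]]
base [[-29.1 -85.    8.3]
 [ 30.1  71.9  14.7]]
pos [ 0.5572 -0.0718  0.0995] yaw -7.3 tx [-4.e-04  3.e-04 -1.e+00] t 11.18 F [ 0.3  1.  -1.1] op 0.0113 q [-0.19  0.41  1.59  0.    1.14 -0.07]
[-0.05, 0.02, 0.26, 0.2, -0.0, 0.0]
```

The holder and file agree within 0.5 mm across, and the file needs a 2.6 mm shift towards the clips. I'll descend to just above where the blade would rest in the jaws (underside about 62 mm).

Emit:
jog_arm --moves '[[[1, 1, 0.05, 0.3, 0.2, 0, 0], [1, 2.5, 0.05, 0.3, 0.2, 0, 0], [1, 4, 0.05, 0.3, 0.2, 0, 0], [1, 5, 0.05, 0.3, 0.2, 0, 0], [1, 5.4, 0.05, 0.3, 0.2, 0, 0]]]'

```text
t: 11.8
position: [0.557, -0.0747, 0.0446]
tool_rot: [1.305, 1.146, -1.306]
wrist_force: [-1.0, 0.3, -0.4]
opening: 0.0109
```

```bash
python3 - <<'E'
from fm import *
f=save('scene','sc8')
rows([(*(O-.0255*yd),.0375,-7.5)])
m,H=handle(f,.045)
for a in range(31,88,8):
    k=abs(H[:,1]-a)<4
    if k.sum()>5: q=H[k];print(a,k.sum(),'x',np.percentile(q[:,0],[3,97]).round(1),'ztop',np.percentile(q[:,2],[5,95]).round(1))
print(H.max(0))
cv2.imwrite('pics/8a.png',cv2.resize(cv2.cvtColor(f['img'][210:370,340:460],cv2.COLOR_RGB2BGR),None,fx=3.7,fy=3.7,interpolation=cv2.INTER_CUBIC))
E
```

```text
pos [ 0.5571 -0.0747  0.0446] yaw -7.5 tx [-1.3e-03  5.0e-04 -1.0e+00] t 11.85 F [-0.2  0.1 -1.1] op 0.0112 q [-0.2   0.49  1.62  0.    1.03 -0.07]
[0.71, -0.01, -0.03, -0.0, -0.0, 0.1]
31 52 x [-7.9  7.7] ztop [70.3 75.1]
39 56 x [-7.9  7.4] ztop [69.1 74.6]
47 59 x [-6.7  7.9] ztop [68.5 75.5]
55 63 x [-7.  8.] ztop [68.5 74.4]
63 58 x [-6.8  8. ] ztop [68.3 75.4]
71 71 x [-6.9  8.7] ztop [66.5 74.7]
79 143 x [-7.5  8. ] ztop [59.4 73.7]
[ 9.18325424 81.70638869 76.50198818]
```

View pics/8a.png

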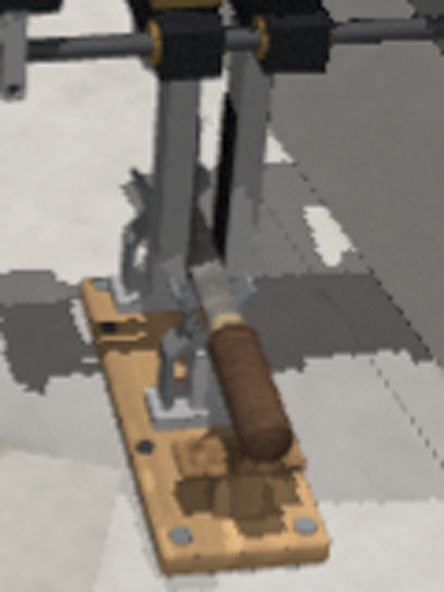

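The blade is aligned between the jaws. Lowering to contact.

Emit:
jog_arm --moves '[[[1, 0.2, 0, 0, 0, 0, 0], [1, 0.4, 0, 0, 0, 0, 0], [1, 0.6, 0, 0, 0, 0, 0], [1, 0.7, 0, 0, 0, 0, 0], [1, 0.8, 0, 0, 0, 0, 0]]]'

```text
t: 12.48
position: [0.5574, -0.0747, 0.0369]
tool_rot: [1.305, 1.145, -1.305]
wrist_force: [-0.5, -0.3, 2.7]
opening: 0.0111
```

Emit:
jog_arm --moves '[[[1, 0.05, 0, 0, 0, 0, 0], [1, 0.1, 0, 0, 0, 0, 0], [1, 0.15, 0, 0, 0, 0, 0], [1, 0.2, 0, 0, 0, 0, 0], [1, 0.2, 0, 0, 0, 0, 0]]]'

```text
t: 13.1
position: [0.5576, -0.0748, 0.0351]
tool_rot: [1.305, 1.144, -1.305]
wrist_force: [1.0, -0.3, 5.3]
opening: 0.0115
```

Contact is building up at 5 N, so I'll continue in small steps.

Emit:
jog_arm --moves '[[[1, 0.1, 0, 0, 0, 0, 0], [1, 0.15, 0, 0, 0, 0, 0], [1, 0.2, 0, 0, 0, 0, 0], [1, 0.25, 0, 0, 0, 0, 0], [1, 0.3, 0, 0, 0, 0, 0]]]'

```text
t: 13.72
position: [0.5576, -0.0748, 0.0321]
tool_rot: [1.305, 1.144, -1.305]
wrist_force: [1.0, 0.1, 3.8]
opening: 0.0111
```

Emit:
jog_arm --moves '[[[1, 0.1, 0, 0, 0, 0, 0], [1, 0.15, 0, 0, 0, 0, 0], [1, 0.2, 0, 0, 0, 0, 0], [1, 0.2, 0, 0, 0, 0, 0], [1, 0.2, 0, 0, 0, 0, 0]]]'

```text
t: 14.35
position: [0.5573, -0.0748, 0.0297]
tool_rot: [1.305, 1.145, -1.305]
wrist_force: [0.5, -0.1, -0.5]
opening: 0.0113
```

```bash
python3 - <<'E'
from fm import *
f=save('scene','sc9')
rows([(*(O-.0255*yd),.0265,-7.5)])
m,H=handle(f,.035)
for a in range(31,88,8):
    k=abs(H[:,1]-a)<4
    if k.sum()>5: q=H[k];print(a,k.sum(),'x',np.percentile(q[:,0],[3,97]).round(1),'ztop',np.percentile(q[:,2],[5,95]).round(1))
print(H.max(0))
cv2.imwrite('pics/9a.png',cv2.resize(cv2.cvtColor(f['img'][210:370,340:460],cv2.COLOR_RGB2BGR),None,fx=3.7,fy=3.7,interpolation=cv2.INTER_CUBIC))
E
```

```text
pos [ 0.5573 -0.0748  0.0297] yaw -7.5 tx [-6.e-04  3.e-04 -1.e+00] t 14.4 F [ 0.7 -0.6  0.2] op 0.0113 q [-0.2   0.51  1.63  0.    1.   -0.07]
[0.32, -0.03, -0.03, 0.0, -0.0, 0.0]
31 55 x [-7.7  7.2] ztop [53.  58.1]
39 79 x [-17.4  18.4] ztop [36.  57.9]
47 142 x [-20.   20.8] ztop [35.9 57.3]
55 141 x [-19.3  20.7] ztop [35.7 56.6]
63 76 x [-9.2  8.1] ztop [44.5 56.4]
71 72 x [-8.1  7.9] ztop [48.3 56.4]
79 135 x [-8.5  6.9] ztop [40.7 54.7]
[22.3407018  80.57820944 58.99448732]
```

View pics/9a.png

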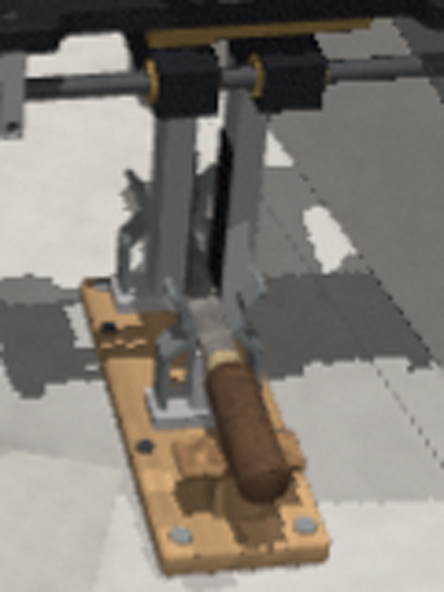

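```bash
python3 - <<'E'
from fm import *
f=load('sc9');t=save('top','top9')
for n,g in(('s',f),('t',t)):
    H=hol(cloud(g))
    for y in range(-84,28,4):
        k=(abs(H[...,1]-y)<2)&(abs(H[...,0])<4.5)&(H[...,2]>20)&(H[...,2]<75)
        if k.sum()>1: print(n,y,k.sum(),np.percentile(H[k][:,2],[10,50,90]).round(1))
cv2.imwrite('pics/9b.png',cv2.resize(cv2.cvtColor(t['img'][260:340,220:320],cv2.COLOR_RGB2BGR),None,fx=6,fy=6,interpolation=cv2.INTER_CUBIC))
E
```

```text
s -48 2 [54.6 54.8 54.9]
s -44 3 [54.7 54.8 54.9]
s -40 4 [52.8 53.9 54.1]
s -36 5 [53.5 54.6 56. ]
s -32 9 [52.7 53.7 54.4]
s -28 8 [52.6 53.3 54.3]
s -24 8 [52.1 52.8 54.6]
s -20 13 [52.1 53.5 54.7]
s -16 14 [51.9 53.  54.4]
s -12 13 [51.6 52.3 53.9]
s -8 12 [51.6 52.1 53.6]
s -4 12 [52.  52.4 53.4]
s 0 16 [50.7 52.4 53.1]
s 4 37 [24.7 39.2 51.9]
s 8 23 [22.6 48.6 52.1]
s 12 13 [50.3 51.4 52.5]
s 16 5 [51.9 53.7 54.8]
s 20 13 [53.4 55.4 56.6]
s 24 6 [54.7 55.5 56.5]
t -80 9 [21.2 56.8 59.2]
t -76 13 [29.  56.3 59.7]
t -72 8 [55.1 56.3 58.3]
t -68 10 [54.1 56.4 57.7]
t -64 11 [54.1 56.5 59.7]
t -60 6 [55.5 56.9 59. ]
```

View pics/9b.png

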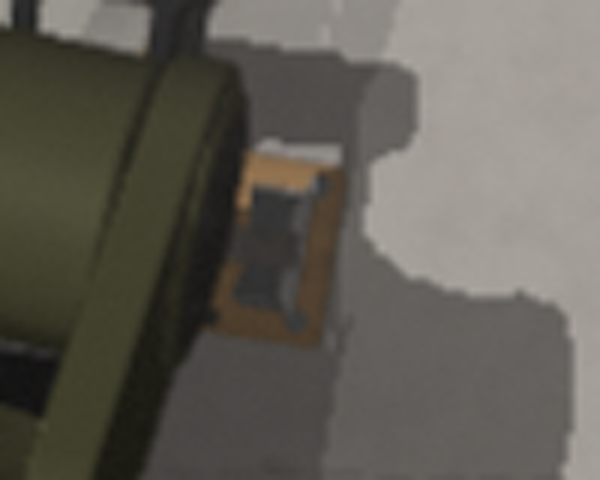

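The heel end has snapped, with the handle down 18 mm and the force back to 0. The tip end is still high: blade top is about 56 at the tip against 51 at the heel, so the file turned slightly in the grip. I'll release, move towards the tip and press there with closed fingertips.

Emit:
jog_arm --moves '[[[0, 0, 0, 0, 0, 0, 0], [0, 0, 0, 0, 0, 0, 0], [0, 0, 0, 0, 0, 0, 0], [0, 0, 0, 0, 0, 0, 0], [0, -0.5, 0, 0, 0, 0, 0]]]'

```text
t: 15.08
position: [0.5571, -0.0747, 0.0346]
tool_rot: [1.305, 1.146, -1.306]
wrist_force: [0.7, -0.5, 0.1]
opening: 0.0468
```

Emit:
jog_arm --moves '[[[0, -2, 0, 0, 0, 0, 0], [0, -4, 0, 0, 0, 0, 0], [1, -5, 0, 1.5, 0, 0, 0], [1, -5, 0, 2.4, 0, 0, 0], [1, -5, 0, 2.4, 0, 0, 0]]]'

```text
t: 15.7
position: [0.5536, -0.0994, 0.0839]
tool_rot: [1.305, 1.146, -1.307]
wrist_force: [-0.4, -0.5, -0.1]
opening: 0.0206
```

Emit:
jog_arm --moves '[[[1, 0, 0, 0, 0, 0, 0], [1, 0, 0, 0, 0, 0, 0], [1, 0, 0, 0, 0, 0, 0], [1, 0, 0, 0, 0, 0, 0], [1, 0, 0, 0, 0, 0, 0]]]'

```text
t: 16.32
position: [0.5536, -0.0993, 0.0839]
tool_rot: [1.305, 1.146, -1.307]
wrist_force: [-0.5, -0.2, 1.0]
opening: -0.0001
```

```bash
python3 - <<'E'
from fm import *
f=save('scene','sc10')
rows([(*(O-.049*yd),.05,-7.5),(*(O-.049*yd),.04,-7.5),(*(O-.049*yd),.035,-7.5)])
H=hol(cloud(f))
for y in range(-84,34,6):
        k=(abs(H[...,1]-y)<3)&(abs(H[...,0])<4.5)&(H[...,2]>20)&(H[...,2]<75)
        if k.sum()>1: print(y,k.sum(),np.percentile(H[k][:,2],[10,50,90]).round(1))
k=(abs(H[...,1]+49)<25)&(abs(H[...,0])<25)&(H[...,2]>75);print('tip',np.sort(H[k][:,2])[:8].round(1))
q=H[k];q=q[q[:,2]<q[:,2].min()+30];print(q.min(0),q.max(0))
cv2.imwrite('pics/10a.png',cv2.resize(cv2.cvtColor(f['img'][210:370,340:460],cv2.COLOR_RGB2BGR),None,fx=3.7,fy=3.7,interpolation=cv2.INTER_CUBIC))
E
```

```text
pos [ 0.5536 -0.0994  0.0839] yaw -7.57 tx [-2.2e-03  7.0e-04 -1.0e+00] t 16.38 F [ 0.5 -0.2  0.6] op 0.0005 q [-0.24  0.44  1.59  0.    1.11 -0.11]
[3.39, 0.03, -0.17, -0.1, -0.0, 0.1]
[4.39, 0.03, -0.17, -0.1, -0.0, 0.1]
[4.89, 0.03, -0.17, -0.1, -0.0, 0.1]
-78 16 [55.4 56.  56.8]
-72 18 [54.2 55.3 56.7]
-66 50 [23.7 36.4 55.7]
-60 22 [28.4 54.6 55.6]
-54 15 [54.  54.6 55.9]
-48 18 [53.6 54.1 54.8]
-42 19 [53.3 53.8 55. ]
-36 19 [51.9 53.3 54.3]
-30 17 [52.3 53.4 53.8]
-24 20 [52.  53.2 54.3]
-18 17 [51.5 52.2 52.5]
-12 19 [51.3 52.6 53.2]
-6 19 [51.3 52.3 53.3]
0 22 [50.  51.5 52.4]
6 49 [22.2 39.  51.5]
12 12 [50.  51.1 51.7]
18 20 [52.3 54.3 55.1]
24 10 [53.2 55.1 55.9]
30 20 [55.  56.6 57.5]
tip [100.  100.3 100.6 100.7 100.8 101.2 101.4 102. ]
[-14.0851233  -60.61240691  99.95043558] [ 11.18789099 -38.40611202 129.84111177]
```

View pics/10a.png

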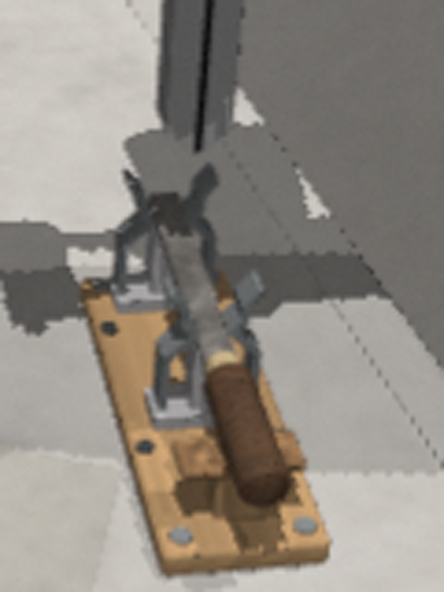

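The picture shows the file released, with the heel in its clip and the tip still riding on its jaws. The fingers are closed above y≈-50 mm. Pressing there.

Emit:
jog_arm --moves '[[[1, 1.5, 0, 0, 0, 0, 0], [1, 3, 0, 0, 0, 0, 0], [1, 4, 0, 0, 0, 0, 0], [1, 4.2, 0, 0, 0, 0, 0], [1, 4.3, 0, 0, 0, 0, 0]]]'

```text
t: 17.0
position: [0.5536, -0.0994, 0.041]
tool_rot: [1.305, 1.146, -1.307]
wrist_force: [0.6, -0.9, 0.4]
opening: 0.0004
```

Emit:
jog_arm --moves '[[[1, 0.05, 0, 0, 0, 0, 0], [1, 0.1, 0, 0, 0, 0, 0], [1, 0.15, 0, 0, 0, 0, 0], [1, 0.2, 0, 0, 0, 0, 0], [1, 0.2, 0, 0, 0, 0, 0]]]'

```text
t: 17.62
position: [0.5537, -0.0994, 0.039]
tool_rot: [1.305, 1.146, -1.307]
wrist_force: [0.8, -0.1, 1.2]
opening: 0.0007
```

Emit:
jog_arm --moves '[[[1, 0.05, 0, 0, 0, 0, 0], [1, 0.1, 0, 0, 0, 0, 0], [1, 0.15, 0, 0, 0, 0, 0], [1, 0.2, 0, 0, 0, 0, 0], [1, 0.2, 0, 0, 0, 0, 0]]]'

```text
t: 18.25
position: [0.5537, -0.0994, 0.037]
tool_rot: [1.305, 1.146, -1.307]
wrist_force: [-0.4, 0.1, 0.2]
opening: 0.0006
```

Emit:
jog_arm --moves '[[[1, 0.05, 0, 0, 0, 0, 0], [1, 0.1, 0, 0, 0, 0, 0], [1, 0.15, 0, 0, 0, 0, 0], [1, 0.15, 0, 0, 0, 0, 0], [1, 0.15, 0, 0, 0, 0, 0]]]'

```text
t: 18.88
position: [0.5536, -0.0994, 0.0354]
tool_rot: [1.305, 1.146, -1.307]
wrist_force: [-0.1, 0.3, 0.8]
opening: 0.0002
```

Emit:
jog_arm --moves '[[[1, 0.05, 0, 0, 0, 0, 0], [1, 0.1, 0, 0, 0, 0, 0], [1, 0.1, 0, 0, 0, 0, 0], [1, 0.1, 0, 0, 0, 0, 0], [1, 0.1, 0, 0, 0, 0, 0]]]'

```text
t: 19.5
position: [0.5536, -0.0994, 0.0344]
tool_rot: [1.305, 1.146, -1.307]
wrist_force: [0.3, 0.7, 0.2]
opening: 0.0003
```

Emit:
jog_arm --moves '[[[1, 0.05, 0, 0, 0, 0, 0], [1, 0.1, 0, 0, 0, 0, 0], [1, 0.15, 0, 0, 0, 0, 0], [1, 0.15, 0, 0, 0, 0, 0], [1, 0.15, 0, 0, 0, 0, 0]]]'

```text
t: 20.12
position: [0.5537, -0.0994, 0.0334]
tool_rot: [1.305, 1.145, -1.307]
wrist_force: [-3.4, 0.9, 6.5]
opening: 0.0003
```

```bash
python3 - <<'E'
from fm import *
f=save('scene','sc11')
rows([])
H=hol(cloud(f))
for y in range(-84,34,6):
        k=(abs(H[...,1]-y)<3)&(abs(H[...,0])<4.5)&(H[...,2]>20)&(H[...,2]<75)
        if k.sum()>1: print(y,k.sum(),np.percentile(H[k][:,2],[10,50,90]).round(1))
cv2.imwrite('pics/11a.png',cv2.resize(cv2.cvtColor(f['img'][210:370,340:460],cv2.COLOR_RGB2BGR),None,fx=3.7,fy=3.7,interpolation=cv2.INTER_CUBIC))
E
```

```text
pos [ 0.5537 -0.0994  0.0334] yaw -7.57 tx [-1.8e-03  6.0e-04 -1.0e+00] t 20.18 F [-2.7 -0.2  5.4] op 0.0002 q [-0.24  0.5   1.63  0.    1.01 -0.11]
-66 29 [21.5 28.4 36.3]
-60 2 [25.2 26.4 27.5]
-48 3 [52.8 71.4 74. ]
-42 102 [49.9 61.7 72.7]
-36 21 [47.9 49.2 51.4]
-30 14 [48.2 49.2 50.3]
-24 12 [48.4 49.2 49.9]
-18 10 [48.5 48.8 49.7]
-12 13 [48.5 49.3 50.3]
-6 14 [48.2 49.4 53.7]
0 22 [48.2 49.3 54.3]
6 46 [22.2 40.2 50.6]
12 10 [48.9 49.9 50.2]
18 15 [52.5 53.  53.6]
24 9 [52.9 55.  55.9]
30 22 [54.5 55.6 56.9]
```

View pics/11a.png

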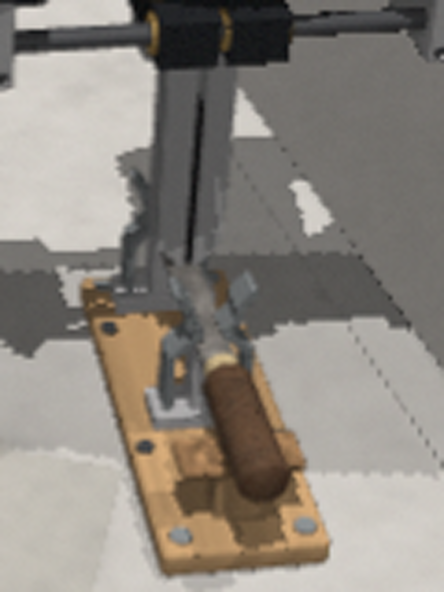

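The blade now reads level, with its top at about 49 mm from y=-36 to 0 and a force of only 5 N. I'll lift off and check it free of the gripper.

Emit:
jog_arm --moves '[[[1, -0.5, 0, 0, 0, 0, 0], [1, -2, 0, 0, 0, 0, 0], [1, -5, 0, 0, 0, 0, 0], [1, -8, 0, 0, 0, 0, 0], [1, -12, 0, 0, 0, 0, 0]]]'

```text
t: 20.8
position: [0.5536, -0.0994, 0.155]
tool_rot: [1.305, 1.146, -1.307]
wrist_force: [1.5, 0.9, 0.7]
opening: 0.0006
```

Emit:
jog_arm --moves '[[[1, 0, -4, 3, 0, 0, 0], [1, 0, -9, 5, 0, 0, 0], [1, 0, -13, 5, 0, 0, 0], [1, 0, -15, 5, 0, 0, 0], [1, 0, -15, 5, 0, 0, 0]]]'

```text
t: 21.42
position: [0.398, -0.1293, 0.1565]
tool_rot: [1.306, 1.144, -1.307]
wrist_force: [-0.1, 0.5, 0.9]
opening: 0.0007
```

```bash
python3 - <<'E'
from fm import *
f=save('scene','sc12');t=save('top','top12')
rows([])
for n,g in(('s',f),('t',t)):
    H=hol(cloud(g))
    for y in range(-84,34,6):
        k=(abs(H[...,1]-y)<3)&(abs(H[...,0])<4.5)&(H[...,2]>20)&(H[...,2]<75)
        if k.sum()>1: print(n,y,k.sum(),np.percentile(H[k][:,2],[10,50,90]).round(1))
m,H=handle(f,.042);print('handle end y',np.percentile(H[:,1],[1,99]))
cv2.imwrite('pics/12a.png',cv2.resize(cv2.cvtColor(f['img'][210:370,340:460],cv2.COLOR_RGB2BGR),None,fx=3.7,fy=3.7,interpolation=cv2.INTER_CUBIC))
E
```

```text
pos [ 0.3991 -0.1294  0.1561] yaw -7.57 tx [-9.e-04  2.e-04 -1.e+00] t 21.52 F [-0.2 -0.5 -0. ] op 0.0004 q [-0.4   0.04  1.91 -0.    1.2  -0.27]
s -78 9 [48.6 49.4 50.7]
s -72 17 [48.4 50.7 54.4]
s -66 50 [23.3 36.2 51.9]
s -60 18 [40.2 48.9 49.7]
s -54 15 [48.4 49.1 49.6]
s -48 15 [47.7 48.8 50. ]
s -42 16 [48.4 48.9 50. ]
s -36 19 [48.  49.3 49.9]
s -30 16 [48.2 48.9 50. ]
s -24 10 [48.3 49.4 50. ]
s -18 14 [48.2 49.3 50.6]
s -12 13 [48.1 48.8 50.1]
s -6 18 [48.1 48.8 53.4]
s 0 15 [48.2 48.9 54. ]
s 6 49 [22.7 47.3 50.4]
s 12 7 [48.9 49.3 49.8]
s 18 16 [51.6 52.6 53.5]
s 24 10 [53.  55.1 55.6]
s 30 24 [55.  55.7 56.8]
t -78 17 [36.1 50.  54.3]
t -72 16 [49.2 51.2 58.3]
t -66 14 [48.6 51.6 54.5]
t -60 15 [47.7 50.1 52. ]
t -54 15 [47.2 49.4 51.4]
t -48 14 [47.1 50.2 52.1]
t -42 16 [48.6 50.7 52.4]
t -36 16 [47.9 49.5 52.3]
t -30 15 [48.6 51.2 52.3]
t -24 14 [48.8 50.  51.7]
t -18 16 [47.9 49.6 51.7]
t -12 13 [47.5 50.5 51.3]
t -6 18 [47.1 49.4 52.7]
t 0 13 [49.3 51.2 56.9]
t 6 18 [48.4 51.1 54.3]
t 12 12 [46.1 50.  52.1]
t 18 19 [49.9 54.1 57.4]
t 24 17 [53.1 55.  59.8]
t 30 15 [54.4 56.1 58. ]
handle end y [26.57021893 79.52875274]
```

View pics/12a.png

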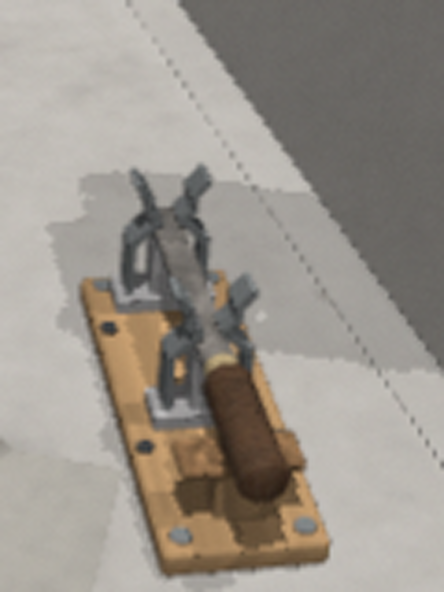

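View pics/top12.png

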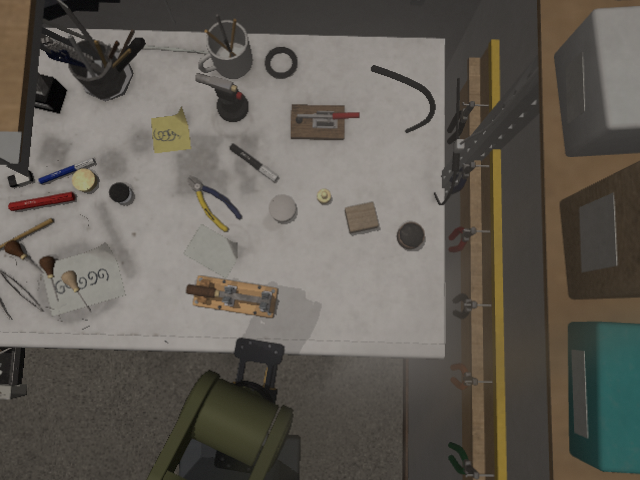

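Both views show the file flat in both clips: blade top about 49 mm all along, so the underside is at 45. The handle is over the cork and its end is at y≈80 mm. The bystanders have not moved, and the arm is clear.

```bash
python3 -c "
from cell import manip
print(manip.finish_job())"
```

```text
the job is handed in; nothing more can be done
None
```

The file is snapped home in both clips, handle over the cork rest and released. I handed the job in at about 21.5 s. No verdict was reported.

**What I did:** I gripped the blade about 55 mm from its tip, carried it over the holder and pressed it down. The heel end went in first while the tip stayed about 4 mm high. I then let go and pressed near the tip clip with closed fingertips until the blade was level. The highest wrist force I read was about 7 N. I only read it at the end of each move, so short peaks could have been higher.

**Last checks:**
- **Seating:** the scene camera puts the blade's top at about 49 mm at both clips, so its underside is at about 45 mm, on the seats. The top camera is noisier and reads 49–51 mm.
- **Position:** the handle end is at y ≈ 80 mm in the holder frame, where it should be.
- **Surroundings:** by eye, the other things on the bench are where they were. The arm is clear of everything.

**What disagreed:** my first grasp closed on air. The cameras showed the fingertips about 17 mm above the reported TCP, where the stated reach puts them 19 mm below it. I used the camera heights from then on, and they held up through the rest of the task.

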